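# Turn a sampler cover plate over on the turn-over ramp

### The arm

A 7-joint arm with a two-finger parallel gripper is mounted at the origin on the work surface. World frame = base frame: x ahead of the robot, y to its left, z up, the work surface at z = 0. Lengths are in m, angles in rad, forces in N, time in s.
With the tool pointing down it reaches from about 0.4 to 0.85 m from the base axis. Payload 4.4 kg.
Tool frame: the origin (TCP) lies midway between the tips of the shut fingers; the grasp point (between the pads) lies 19 mm behind it; z points along the fingers, y is the direction in which the jaws open and shut (so a half turn about z gives the same grasp; the last joint's range is limited). The gripper opens to 94 mm and grips with 3 to 60 N. Pads are 16 mm wide; open, the fingers measure 119 mm over their backs; the gripper's body (75 mm by 177 mm) begins 78 mm behind the grasp point.
Start: joints at [-1.236, 0.628, 0.038, 1.517, -0.027, 0.996, -0.02], TCP at [0.254, 0.599, 0.205] pointing down, gripper open.
Joint ranges: [-3.06, 3.06], [-0.37, 2.12], [-1.25, 1.32], [0.18, 2.47], [-1.1, 4.24], [0.23, 1.98], [-2.94, 2.94]. Speed limits (rad/s): [2.57, 2.57, 3.14, 3.14, 3.14, 3.14, 3.14].

### API

Orientations are given as a rotation vector (axis times angle).
In Python, from rig import robot gives the robot as it stands.
- The arm moves only by the tool play_rows, never from a script. Its arguments are lists of equal length, an entry for each row: "linear": the shift along the tool's x, y, z in cm, a list of three; "rot": the turn, a rotation vector about the tool's x, y, z in rad, a list of three. A call has 1 to 20 rows; each row shifts and turns the commanded pose from where the row before left it, along the tool's axes as they then stand; what a row does not reach is not made up. A row lasts 1/8 s, in which the tool goes at most 62.5 mm and 10.7 degrees, less where a joint would pass 70% of its speed; a pose out of reach is approached as far as the arm can. A call is refused whole if a number of a shift passes 6.25 or a number of a turn 0.188, either way. A call with a gripper value outside its range is refused whole. "gripper" is the closure, from -1 (fully open) to 1 (shut), so that 0 is half open, set as the call begins (left out, the last holds). The fingers move at their own pace and stop on an object; "newtons" is the grip in N (left out, the last holds). Time passes only in rows, so rows that do not move let the fingers close. It gives the time, the measured TCP pose, the force and the opening at its end, in the units of the state.
- robot.read_state(): the state, without advancing time (a new reading comes with each control period).
- robot.read_camera(name): name is "scene" or "side" or "wrist"; returns a dict with "img" (384x512x3 uint8, blue, green, red), "camera_matrix" (3x3 intrinsics, pixels), "rvec" (rotation vector, rad) and "tvec" (3), from world to camera coordinates, as OpenCV has them; the wrist camera has in their place "mount" (4x4, takes a point from camera to tool coordinates, whose origin is the TCP and whose axes are the flange's). Camera axes: x right, y down, z forward; pixel columns grow to the right and rows downward; lengths in m; the calibration is good to about 2 mm. A picture is of the moment at which its call begins: read the wrist's pose just before it. There is no depth.
- robot.finish_job(): hands the job in, once; it reports no verdict.
The state is a dict: "t": time; "q": joint angles; "dq": joint speeds; "tau": joint torques, N m; "position": TCP position; "ee_rot": TCP orientation; "ft_force": force on the tool from outside, world axes, zero at the start; "torque": the same for the moment, N m; "gripper_width": opening from 0.0 (shut) to 1.0 (fully open).
Only numpy, scipy, OpenCV 4.12 (cv2) and the standard library are available. Lean on these libraries where they do the work, as an engineer would, in place of code of your own. Each camera call takes 0.05 s, during which the arm holds its last target. There are 200 camera calls.

### The job

Two of the three cover plates on the drip rack already lie blue side up; one still shows its white back. Pick up the white one, hold it level and lengthwise across, just above the yellow crest of the turn-over ramp with its middle a little past the crest on the tray side, and let it drop so that it flips over the crest and comes to rest lying flat in the tray, blue side up. Leave the other two plates on the rack.

Things in the scene. Friction and masses are not known exactly. Their poses are not given: they have to be found in the camera images.
- plate_center (a point): Centre of the plate to turn over: rigid, 70 (own x) x 45 (own y) x 8 mm, 55 to 90 g, white on one face, blue on the other. Its z axis points out of the white face, up at the start. It lies on a rest 28 mm wide (6 mm high foot 36 mm wide) on a rack, its underside 24 mm above the bench: fingers can reach down past both long sides. Grip it across the 45 mm, mid-length.
- crest (a point): Middle of the 100 mm yellow crest of the fixed ramp, 120 mm above the bench; x points level over the tray, y along the crest. On -x a 40 degree slope; on +x an upright face down to a grey tray, 170 mm long in x, 120 wide. Drop the plate level, long side along x, its centre 5 to 30 mm (best 17) out in +x, 20 to 40 mm above the crest: it flips. Further out it lands unturned.
- spare_a_center (a point): Centre of a second plate of the same size, blue side up on the same rack, to be left there. Its z axis points out of the blue face. The three plates lie end to end in a row, any order, long sides along the row, about 22 mm between their ends.
- spare_b_center (a point): Centre of a third plate of the same size, blue side up on the same rack, to be left there. Its z axis points out of the blue face.
Things that resemble listed ones, but are neither listed nor needed, are in the scene too. What is shaped like the part that bears plate_center but black or orange is not meant.

How it is judged:
By the outcome, as a careful person would: the job done as asked, in the order asked, and still so for the second after the job is handed in, with the robot touching nothing.
It also fails if it takes over 35 s, if anything falls off the work surface, if the arm or the gripper's body presses on something with over 40 N, if the wrist force passes 120 N, or if a joint passes its speed limit or range.

## Working session

There is one attempt and no reset: what is moved stays moved. The work goes in short steps, Python scripts to look and compute and a tool call to move; the robot and the scene stay as the last step left them, time stands still between calls to the robot, and variables do not carry over. Pictures are saved under pics/ and viewed, about 8 in all and at most 12, crops included, and the job is handed in when it is done.

Besides the shell and the picture viewer there is one more tool, called as a command line: name --argument value ..., lists and objects as JSON in quotes. play_rows: Moves the arm, as the interface text tells. Its arguments: {"type":"object","properties":{"linear":{"type":"array"},"rot":{"type":"array"},"gripper":{"type":"number"},"newtons":{"type":"number"}},"required":["linear","rot"]}

```bash
ls; mkdir -p pics; python3 - <<'E'
from rig import robot
import cv2,numpy as np,pickle
s=robot.read_state();print(s['t'],s['position'],s['ee_rot'],s['gripper_width'])
d={}
for n in("scene","side","wrist"):
    c=robot.read_camera(n);d[n]=c;cv2.imwrite(f"pics/{n}0.png",c["img"])
d['s']=s
pickle.dump(d,open("cams.pkl","wb"))
print({k:v for k,v in d['wrist'].items() if k!='img'})
cv2.imwrite("pics/both0.png",cv2.resize(np.hstack([d['scene']['img'],d['side']['img']]),(800,300)))
E
```

```text
pics
0.0 [0.25329439 0.59790567 0.20458759] [-6.25222767e-01 -3.07837438e+00  2.84745579e-03] 1.002014866045922
{'camera_matrix': array([[317.95153721,   0.        , 258.19028407],
       [  0.        , 317.95153721, 196.45386647],
       [  0.        ,   0.        ,   1.        ]]), 'mount': array([[-9.43321844e-05, -9.62931734e-01, -2.69745190e-01,
         7.85201943e-02],
       [ 9.99999013e-01, -4.68909747e-04,  1.32419779e-03,
         7.50406394e-04],
       [-1.40159822e-03, -2.69744799e-01,  9.62930828e-01,
        -1.79784663e-01],
       [ 0.00000000e+00,  0.00000000e+00,  0.00000000e+00,
         1.00000000e+00]])}
```

View pics/scene0.png

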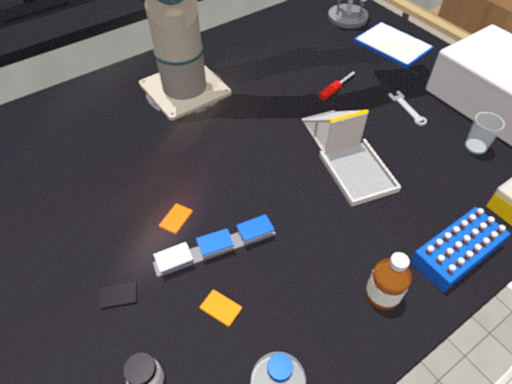

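View pics/side0.png

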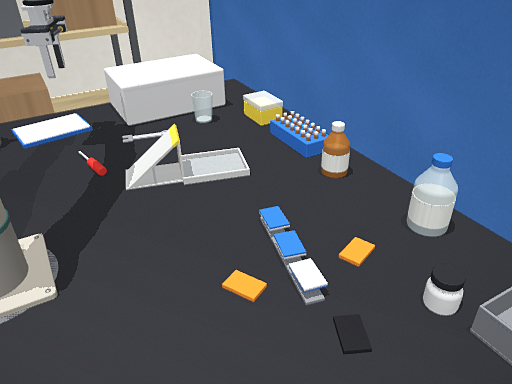

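The scene view shows the white plate at about (173,257), blue spares at (214,242) and (256,227), and the crest at (349,116) with the tray below and to its right. The side view agrees: white plate (309,275), crest (176,135).

```bash
cat > h.py <<'E'
import cv2,numpy as np
from scipy.spatial.transform import Rotation as R
def cam(c,s=None):
    if 'mount' in c:
        T=np.eye(4);T[:3,:3]=R.from_rotvec(s['ee_rot']).as_matrix();T[:3,3]=s['position'];T=T@c['mount'];return T[:3,:3],T[:3,3]
    M=cv2.Rodrigues(np.array(c['rvec'],float))[0];return M.T,-M.T@np.array(c['tvec'],float).ravel()
def ray(c,px,s=None):
    A,o=cam(c,s);k=np.linalg.inv(c['camera_matrix'])@np.array([px[0],px[1],1.]);d=A@k;return o,d/np.linalg.norm(d)
def onz(c,px,z,s=None):
    o,d=ray(c,px,s);return o+d*(z-o[2])/d[2]
def cross(rays):
    A=sum(np.eye(3)-np.outer(d,d) for o,d in rays);b=sum((np.eye(3)-np.outer(d,d))@o for o,d in rays);p=np.linalg.solve(A,b)
    return p,[np.linalg.norm(np.cross(p-o,d)) for o,d in rays]
def blobs(img,kind,mn=60):
    h=cv2.cvtColor(img,cv2.COLOR_BGR2HSV)
    lo,hi={'white':((0,0,225),(180,30,255)),'blue':((100,150,150),(120,255,255)),'yellow':((22,150,120),(32,255,255))}[kind]
    m=cv2.inRange(h,lo,hi);n,l,st,ce=cv2.connectedComponentsWithStats(m)
    out=[]
    for i in range(1,n):
        if st[i,4]>=mn:
            pts=cv2.findContours((l==i).astype(np.uint8),cv2.RETR_EXTERNAL,cv2.CHAIN_APPROX_NONE)[0][0].reshape(-1,2)
            out.append((ce[i],st[i,4],pts))
    return out
E
python3 - <<'E'
import pickle;from h import *
d=pickle.load(open('cams.pkl','rb'));np.set_printoptions(precision=4,suppress=True)
for n in('scene','side'):
    c=d[n];print(n,'cam at',cam(c)[1])
    for k,z in(('white',.032),('blue',.032),('yellow',.12)):
        for ce,a,p in blobs(c['img'],k):
            P=np.array([onz(c,q,z)[:2] for q in p],np.float32)*1000
            r=cv2.minAreaRect(P)
            if max(r[1])<160:print(k,ce.round(1),a,'P',onz(c,ce,z)[:2].round(4),'rect mm',np.round(r[0],1),np.round(r[1],1),round(r[2],1), 'ext', p[p[:,0].argmin()],p[p[:,0].argmax()])
a,b=d['scene'],d['side']
E
python3 -c "
import cv2,numpy as np
a=cv2.imread('pics/scene0.png')[95:215,295:415];b=cv2.imread('pics/side0.png')[110:200,115:260]
cv2.imwrite('pics/ramp.png',np.hstack([cv2.resize(a,(360,360)),cv2.resize(b,(435,270)).__class__ and cv2.copyMakeBorder(cv2.resize(b,(435,270)),0,90,0,0,0)]))"
```

```text
scene cam at [ 0.9771 -0.4285  0.8031]
white [220.3  86.3] 66 P [0.0923 0.0716] rect mm [89.3 73.1] [43.2 36.3] 61.6 ext [213  89] [228  89]
white [410.4 110.2] 106 P [0.4832 0.4408] rect mm [477.6 443.8] [17.2 97.4] 73.7 ext [398  99] [421 119]
white [332.8 115. ] 124 P [0.3744 0.2535] rect mm [374.4 253.5] [129.8  15.4] 73.0 ext [310 119] [355 111]
white [507.  188.2] 132 P [0.8044 0.4145] rect mm [799.1 416.1] [24.3 58.2] 34.1 ext [500 187] [511 179]
white [172.7 256.5] 658 P [ 0.511  -0.3111] rect mm [ 510.5 -310.4] [71.5 45.6] 79.4 ext [154 254] [192 258]
white [399.8 259.8] 211 P [0.7904 0.0661] rect mm [790.5  66. ] [34.7 32.9] 54.4 ext [391 258] [408 264]
white [504.7 376.8] 135 P [1.0554 0.0411] rect mm [1055.9   42.3] [47.2 10.1] 89.8 ext [495 382] [511 366]
blue [255.1 226.8] 586 P [ 0.5498 -0.1294] rect mm [ 549.3 -129.3] [72.1 47.4] 79.2 ext [237 224] [274 229]
blue [214.4 241. ] 610 P [ 0.5291 -0.2209] rect mm [ 529.4 -220.1] [71.8 47.1] 75.4 ext [196 238] [232 245]
yellow [350.  115.1] 118 P [0.4673 0.2094] rect mm [464.3 205.5] [109.   13.9] 74.6 ext [328 120] [368 11
[... 632 characters left out ...]
.9 54.9] [47.6 28.8] 61.3 ext [ 19 240] [ 37 234]
white [307.5 273.6] 671 P [ 0.5088 -0.3119] rect mm [ 509.4 -310.2] [70.4 44.8] 79.4 ext [289 264] [326 283]
white [ 24.  297.8] 614 P [ 0.0543 -0.1123] rect mm [  60.2 -111. ] [32.5 87.4] 90.0 ext [  0 300] [ 55 289]
white [444.4 294.5] 136 P [ 0.6803 -0.4724] rect mm [ 681.5 -472.2] [20.7 45.2] 39.8 ext [431 288] [459 295]
blue [274.  216.8] 442 P [ 0.5481 -0.1314] rect mm [ 548.5 -130. ] [74.8 46.5] 78.9 ext [259 209] [289 224]
blue [289.5 243.1] 558 P [ 0.5281 -0.2229] rect mm [ 528.7 -221.1] [74.4 46.4] 75.3 ext [274 234] [306 251]
yellow [174.1 134.7] 154 P [0.4518 0.1936] rect mm [452.4 195.2] [131.6  19.5] 75.0 ext [169 128] [179 141]
```

View pics/ramp.png

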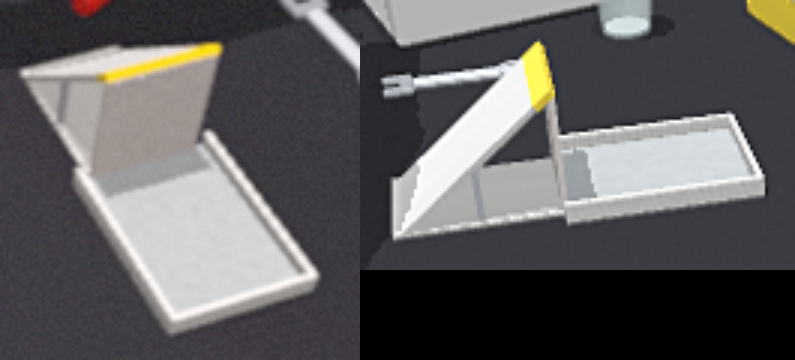

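```bash
python3 - <<'E'
import pickle;from h import *
d=pickle.load(open('cams.pkl','rb'));np.set_printoptions(precision=4,suppress=True)
a,b=d['scene'],d['side']
E=[]
for p,q in(((330,119.5),(179.3,139.5)),((368.5,109.5),(175.5,124))):
    print(cross([ray(a,p),ray(b,q)]),onz(a,p,.12)[:2],onz(b,q,.12)[:2])
for n in('scene','side'):
    c=d[n]
    for ce,ar,p in blobs(c['img'],'yellow'):
        P=np.array([onz(c,q,.12)[:2] for q in p]);
        if ar<200:print(n,p[p[:,1].argmin()],p[p[:,1].argmax()],p[p[:,0].argmin()],p[p[:,0].argmax()])
# tray outer far corners (top rim, unknown height) scene / side
for p,q in(((353,203),(251,172)),((399,185),(242,149))):  
    print(cross([ray(a,p),ray(b,q)]))
s=d['s'];print(R.from_rotvec(s['ee_rot']).as_matrix())
E
```

```text
(array([0.4523, 0.1585, 0.1211]), [np.float64(0.00016573635008973114), np.float64(0.00016573635008975562)]) [0.4513 0.1596] [0.453  0.1603]
(array([0.4792, 0.2594, 0.1191]), [np.float64(0.0013429146856549713), np.float64(0.0013429146856549828)]) [0.4786 0.2602] [0.4783 0.2544]
scene [363 109] [328 121] [328 120] [368 112]
side [173 124] [174 146] [169 128] [179 141]
(array([0.6177, 0.1024, 0.0091]), [np.float64(0.0025830350709401847), np.float64(0.0025830350709400447)])
(array([0.6497, 0.2174, 0.0214]), [np.float64(0.005646651994581506), np.float64(0.005646651994581427)])
[[-0.9208  0.3901 -0.0007]
 [ 0.3901  0.9208 -0.0017]
 [-0.     -0.0018 -1.    ]]
```

play_rows --linear '[[-2.95,-2.35,-0.8],[-2.95,-2.35,-0.8],[-2.95,-2.35,-0.8],[-2.95,-2.35,-0.8],[-2.95,-2.35,-0.8],[-2.95,-2.35,-0.8],[-2.95,-2.35,-0.8],[-2.95,-2.35,-0.8],[-2.95,-2.35,-0.8],[-2.95,-2.35,-0.8],[-2.95,-2.35,-0.8],[-2.95,-2.35,-0.8],[0,0,0],[0,0,0]]' --rot '[[0,0,0],[0,0,0],[0,0,0],[0,0,0],[0,0,0],[0,0,0],[0,0,0],[0,0,0],[0,0,0],[0,0,0],[0,0,0],[0,0,0],[0,0,0],[0,0,0]]' --gripper -1

```text
t: 1.9
position: [0.4689, 0.2014, 0.3012]
ee_rot: [-0.624, -3.078, -0.0]
ft_force: [0.4, 0.6, 1.0]
gripper_width: 1.001
```

```bash
python3 - <<'E'
from rig import robot
from h import *
import pickle
s=robot.read_state();c=robot.read_camera('wrist');pickle.dump((s,c),open('w1.pkl','wb'));cv2.imwrite('pics/w1.png',c['img'])
print(s['t'],s['position'],s['q'])
for ce,a,p in blobs(c['img'],'yellow',40):
    P=np.array([onz(c,q,.12,s)[:2] for q in p],np.float32)*1000;print(ce,a,cv2.minAreaRect(P),cv2.boxPoints(cv2.minAreaRect(P)).round(1).tolist())
E
```

```text
1.9 [0.46888789 0.20143391 0.30116426] [-0.54515019  0.32501571  0.11582713  1.76776931 -0.04348768  1.05189423
  0.75675859]
[259.97727273 169.98484848] 264 ((461.91705322265625, 209.81185913085938), (100.18242645263672, 13.074431419372559), 68.40478515625) [[437.3999938964844, 165.60000610351562], [449.6000061035156, 160.8000030517578], [486.3999938964844, 254.0], [474.29998779296875, 258.79998779296875]]
[483.475 279.8  ] 40 ((702.9005737304688, 414.9681091308594), (17.86861228942871, 4.276568412780762), 67.00862884521484) [[697.4000244140625, 407.6000061035156], [701.4000244140625, 405.8999938964844], [708.4000244140625, 422.3999938964844], [704.4000244140625, 424.0]]
[426.40594059 303.53465347] 101 ((709.6758422851562, 336.8594055175781), (13.805452346801758, 22.483722686767578), 69.14392852783203) [[696.7000122070312, 334.3999938964844], [717.7000122070312, 326.3999938964844], [722.5999755859375, 339.29998779296875], [701.5999755859375, 347.29998779296875]]
```

View pics/w1.png

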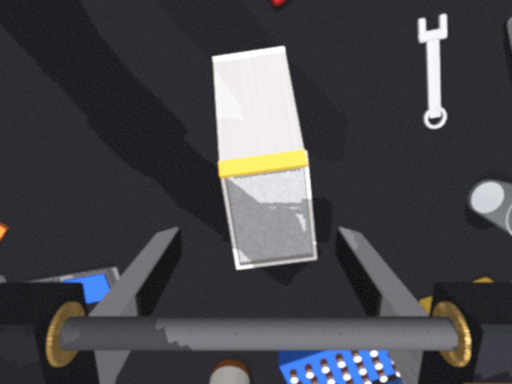

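The wrist view shows the crest band from about (219,170) to (307,158), with the tray below it and the slope above. Next I'll measure the tray-side yellow edge.

```bash
python3 - <<'E'
from h import *
import pickle
s,c=pickle.load(open('w1.pkl','rb'))
ce,a,p=blobs(c['img'],'yellow',200)[0]
P=p[(p[:,0]>p[:,0].min()+3)&(p[:,0]<p[:,0].max()-3)]
xs=np.unique(P[:,0])
for f,off in((max,.5),(min,-.5)):
    ys=np.array([f(P[P[:,0]==x,1]) for x in xs])+off
    k=np.polyfit(xs,ys,1)
    A,B=[onz(c,(x,np.polyval(k,x)),.12,s)[:2] for x in (p[:,0].min()-.5,p[:,0].max()+.5)]
    print(A,B,(A+B)/2,np.linalg.norm(B-A),np.degrees(np.arctan2(*(B-A)[::-1])))
th=s['ee_rot'];M=R.from_rotvec(th).as_matrix();v=np.array([.51,-.3105,.15])-s['position'];print('tool shift to plate',M.T@v,np.degrees(np.arctan2(M[1,1],M[0,1])))
E
```

```text
[0.45052072 0.15935891] [0.4776963 0.2580749] [0.46410851 0.20871691] 0.10238826953759513 74.60827195980626
[0.44770844 0.16066495] [0.47433287 0.25934254] [0.46102066 0.21000375] 0.10220629841981617 74.9004480860897
tool shift to plate [-0.2375215  -0.45545405  0.15087182] 67.064392119192
```

play_rows --linear '[[-1.83,-3.5,0.9],[-1.83,-3.5,0.9],[-1.83,-3.5,0.9],[-1.83,-3.5,0.9],[-1.83,-3.5,0.9],[-1.83,-3.5,0.9],[-1.83,-3.5,0.9],[-1.83,-3.5,0.9],[-1.83,-3.5,0.9],[-1.83,-3.5,0.9],[-1.83,-3.5,0.9],[-1.83,-3.5,0.9],[-1.83,-3.5,0.9],[0,0,0]]' --rot '[[0,0,0],[0,0,0],[0,0,0],[0,0,0],[0,0,0],[0,0,0],[0,0,0],[0,0,0],[0,0,0],[0,0,0],[0,0,0],[0,0,0],[0,0,0],[0,0,0]]'

```text
t: 3.7
position: [0.5104, -0.313, 0.1832]
ee_rot: [-0.629, -3.076, 0.002]
ft_force: [0.6, -0.4, -0.4]
gripper_width: 0.996
```

play_rows --linear '[[0,0,0],[0,0,0],[0,0,0],[0,0,0],[0,0,0],[0,0,0],[0,0,0],[0,0,0],[0,0,0],[0,0,0]]' --rot '[[0,0,0.17],[0,0,0.17],[0,0,0.17],[0,0,0.17],[0,0,0.17],[0,0,0.17],[0,0,0.17],[0,0,0.17],[0,0,0],[0,0,0]]'

```text
t: 4.95
position: [0.5115, -0.3096, 0.1843]
ee_rot: [-2.417, -2.006, -0.001]
ft_force: [0.1, 0.3, 0.3]
gripper_width: 1.001
```

```bash
python3 - <<'E'
from rig import robot
from h import *
s=robot.read_state();c=robot.read_camera('wrist');cv2.imwrite('pics/w2.png',c['img'])
M=R.from_rotvec(s['ee_rot']).as_matrix()
print(s['t'],s['position'],s['q'],np.degrees(np.arctan2(M[1,1],M[0,1])),M[:,2])
for k in('white','blue'):
  for ce,a,p in blobs(c['img'],k,500):
    P=np.array([onz(c,q,.032,s)[:2] for q in p],np.float32)*1000;r=cv2.minAreaRect(P);print(k,ce,a,r)
    w=np.array([*r[0],28])/1000-s['position'];print('tool shift to centre',M.T@w)
E
```

```text
4.95 [ 0.51153062 -0.30955296  0.18431118] [ 0.14371186  0.64115148  0.58174829  1.70258106 -0.42436094  0.92716887
  0.70839695] -10.619613884476825 [-3.22025841e-05  9.42762276e-04 -9.99999555e-01]
white [255.66501065 183.73030518] 2818 ((508.86224365234375, -308.8420715332031), (72.2434310913086, 46.30848693847656), 80.2610855102539)
tool shift to centre [ 6.30459347e-05 -2.72157187e-03  1.56311871e-01]
white [424.13964687 274.5505618 ] 623 ((684.9826049804688, -452.7023620605469), (55.695613861083984, 34.2130012512207), 25.097747802734375)
tool shift to centre [-0.10887633  0.19689395  0.15617057]
```

View pics/w2.png

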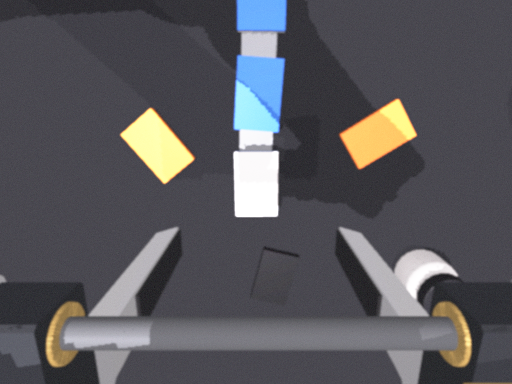

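The plate (256,184) lies squarely between the fingers, with an offset of about 2 mm.

play_rows --linear '[[0,-0.2,1.6],[0,0,1.8],[0,0,1.8],[0,0,1.8],[0,0,1.8],[0,0,1.8],[0,0,1.8],[0,0,1.7],[0,0,1.3],[0,0,1.0],[0,0,0.8],[0,0,0],[0,0,0]]' --rot '[[0,0,-0.01],[0,0,0],[0,0,0],[0,0,0],[0,0,0],[0,0,0],[0,0,0],[0,0,0],[0,0,0],[0,0,0],[0,0,0],[0,0,0],[0,0,0]]'

```text
t: 6.62
position: [0.5093, -0.3109, 0.0128]
ee_rot: [2.412, 2.012, 0.0]
ft_force: [0.1, 0.1, -0.0]
gripper_width: 0.999
```

play_rows --linear '[[0,0,0],[0,0,0],[0,0,0],[0,0,0],[0,0,0],[0,0,0],[0,0,0],[0,0,0]]' --rot '[[0,0,0],[0,0,0],[0,0,0],[0,0,0],[0,0,0],[0,0,0],[0,0,0],[0,0,0]]' --gripper 1 --newtons 20

```text
t: 7.62
position: [0.509, -0.3106, 0.0124]
ee_rot: [-2.412, -2.013, 0.0]
ft_force: [0.5, -0.3, -0.3]
gripper_width: 0.477
```

play_rows --linear '[[0,0,-0.8],[0,0,-1.5],[0,0,-2],[0,0,-2.2],[0,0,-2.2],[0,0,-2.2],[0,0,-2.2],[0,0,-2.2],[0,0,-2.2],[0,0,-2],[0,0,-1],[0,0,0]]' --rot '[[0,0,0],[0,0,0],[0,0,0],[0,0,0],[0,0,0],[0,0,0],[0,0,0],[0,0,0],[0,0,0],[0,0,0],[0,0,0],[0,0,0]]'

```text
t: 9.12
position: [0.5093, -0.3108, 0.2184]
ee_rot: [2.411, 2.012, 0.001]
ft_force: [0.7, 0.3, -0.7]
gripper_width: 0.476
```

play_rows --linear '[[0,0,0],[0,0,0],[0,0,0],[0,0,0],[0,0,0],[0,0,0],[0,0,0],[0,0,0],[0,0,0],[0,0,0],[0,0,0],[0,0,0],[0,0,0]]' --rot '[[0,0,-0.08],[0,0,-0.14],[0,0,-0.14],[0,0,-0.14],[0,0,-0.14],[0,0,-0.14],[0,0,-0.14],[0,0,-0.14],[0,0,-0.14],[0,0,-0.14],[0,0,-0.14],[0,0,0],[0,0,0]]'

```text
t: 10.75
position: [0.5087, -0.3105, 0.217]
ee_rot: [-0.428, -3.111, -0.001]
ft_force: [-0.4, -0.5, -1.6]
gripper_width: 0.477
```

```bash
python3 - <<'E'
from rig import robot
from h import *
s=robot.read_state()
M=R.from_rotvec(s['ee_rot']).as_matrix()
print(s['t'],s['position'],s['q'],s['gripper_width'],np.degrees(np.arctan2(M[1,1],M[0,1])),M[:,2])
print(M.T@(np.array([.4814,.2043,.20])-s['position']))
E
```

```text
10.75 [ 0.50868249 -0.31053182  0.21695258] [ 0.37928674  0.54380539  0.19152162  1.6635736  -0.12161793  0.94690581
  1.9125887 ] 0.47659542023731943 74.34069408945032 [-8.96423042e-04  5.13205663e-04 -9.99999467e-01]
[0.16521435 0.48835487 0.01724124]
```

play_rows --linear '[[0.5,1.5,0],[0.8,2.4,0],[1.1,3.2,0],[1.1,3.2,0],[1.1,3.2,0],[1.1,3.2,0],[1.1,3.2,0],[1.1,3.2,0],[1.1,3.2,0],[1.1,3.2,0],[1.1,3.2,0],[1.1,3.2,0],[1.1,3.2,0],[1.1,3.2,0],[1.1,3.2,0],[0.6,2.1,0],[0.3,1.2,0],[0,0,0],[0,0,0]]' --rot '[[0,0,0],[0,0,0],[0,0,0],[0,0,0],[0,0,0],[0,0,0],[0,0,0],[0,0,0],[0,0,0],[0,0,0],[0,0,0],[0,0,0],[0,0,0],[0,0,0],[0,0,0],[0,0,0],[0,0,0],[0,0,0],[0,0,0]]'

```text
t: 13.12
position: [0.4805, 0.2025, 0.2175]
ee_rot: [-0.426, -3.112, 0.001]
ft_force: [0.2, 0.5, -1.1]
gripper_width: 0.477
```

```bash
cat > chk.py <<'E'
from rig import robot
from h import *
import sys
s=robot.read_state()
M=R.from_rotvec(s['ee_rot']).as_matrix()
print(s['t'],s['position'],s['gripper_width'],np.degrees(np.arctan2(M[1,1],M[0,1])),M[:,2])
print('to drop',M.T@(np.array([.4814,.2043,.131])-s['position']))
c=robot.read_camera('wrist');b=robot.read_camera('side');a=robot.read_camera('scene')
A=cv2.resize(a['img'][60:210,290:410],(320,400));B=cv2.resize(b['img'][60:210,110:260],(400,400))
cv2.imwrite(f'pics/{sys.argv[1]}.png',np.hstack([A,B]));cv2.imwrite(f'pics/{sys.argv[1]}w.png',c['img'])
for ce,ar,p in blobs(c['img'],'white',500):
    z=s['position'][2]+.0235
    P=np.array([onz(c,q,z,s)[:2] for q in p],np.float32)*1000;r=cv2.minAreaRect(P)
    print(ce,ar,r)
E
python3 chk.py d1
```

```text
13.125 [0.48053591 0.20254269 0.21745521] 0.47713850482522346 74.40023686036761 [-1.97696513e-04 -7.81484039e-04 -9.99999675e-01]
to drop [-0.00035799  0.00199462  0.08645363]
[478.86455489  77.64008738] 1831 ((423.91168212890625, 325.8138122558594), (14.022530555725098, 58.983299255371094), 77.77218627929688)
[259.93921991  93.92725532] 12537 ((400.13848876953125, 227.13221740722656), (52.71733856201172, 57.45576858520508), 74.4052734375)
[259.1620983  218.25874291] 4232 ((459.8846435546875, 209.71730041503906), (45.04389572143555, 28.189659118652344), 74.38155364990234)
```

View pics/d1.png

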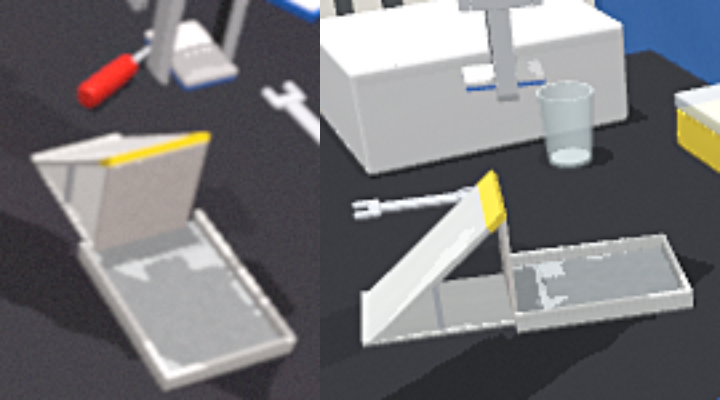

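View pics/d1w.png

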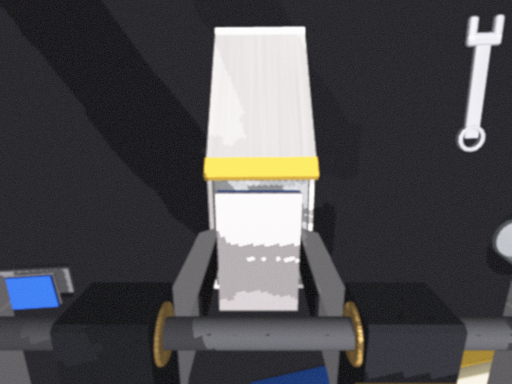

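The plate is held level, lengthwise across and centred on the fingers. The crest is at row 168 and the plate's end at row 192 in the wrist view. I'll lower to the drop height.

play_rows --linear '[[0,0.1,0.8],[0,0.1,1.2],[0,0,1.4],[0,0,1.4],[0,0,1.3],[0,0,1.0],[0,0,0.7],[0,0,0.3],[0,0,0],[0,0,0],[0,0,0]]' --rot '[[0,0,0],[0,0,0],[0,0,0],[0,0,0],[0,0,0],[0,0,0],[0,0,0],[0,0,0],[0,0,0],[0,0,0],[0,0,0]]'

```text
t: 14.65
position: [0.4814, 0.2057, 0.1368]
ee_rot: [0.424, 3.112, 0.001]
ft_force: [-0.2, -0.1, -0.7]
gripper_width: 0.472
```

```bash
python3 chk.py d2
```

```text
14.65 [0.48136376 0.2057424  0.13679403] 0.47192881366977407 74.48598323763134 [ 6.13503715e-04  3.30346600e-04 -9.99999757e-01]
to drop [-0.00041781 -0.00138295  0.00579357]
[257.50819137  92.05269545] 21425 ((400.98052978515625, 229.70230102539062), (70.45370483398438, 75.177490234375), 74.51390838623047)
[258.72274658 218.45304389] 4238 ((460.56903076171875, 212.4781494140625), (44.14087677001953, 28.19774627685547), 74.4249496459961)
```

View pics/d2.png

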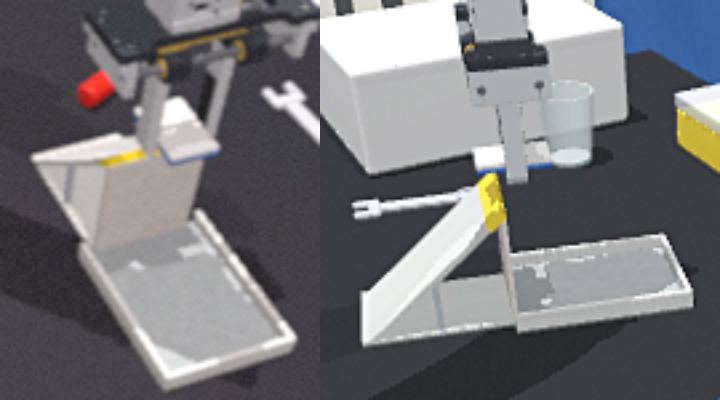

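The plate is level just above the crest, its middle a little on the tray side. Releasing.

play_rows --linear '[[0,0,0],[0,0,0],[0,0,0],[0,0,0],[0,0,0],[0,0,0],[0,0,0],[0,0,0],[0,0,-1],[0,0,-2],[0,0,-3],[0,0,-3],[0,0,-3],[0,0,-2],[0,0,-1],[0,0,0]]' --rot '[[0,0,0],[0,0,0],[0,0,0],[0,0,0],[0,0,0],[0,0,0],[0,0,0],[0,0,0],[0,0,0],[0,0,0],[0,0,0],[0,0,0],[0,0,0],[0,0,0],[0,0,0],[0,0,0]]' --gripper -1

```text
t: 16.8
position: [0.4813, 0.2057, 0.287]
ee_rot: [0.424, 3.112, 0.001]
ft_force: [0.0, 0.3, -0.6]
gripper_width: 1.002
```

```bash
python3 chk.py d3; python3 - <<'E'
from rig import robot
from h import *
for n in('scene','side'):
    c=robot.read_camera(n)
    for ce,a,p in blobs(c['img'],'blue',150):
        for z in(.032,.014):
            P=np.array([onz(c,q,z)[:2] for q in p],np.float32)*1000;r=cv2.minAreaRect(P)
            if max(r[1])<110:print(n,z,ce.round(),a,np.round(r[0],1),np.round(r[1],1),round(r[2]))
E
```

```text
16.8 [0.4813312  0.20571563 0.28703145] 1.001506383951832 74.48244708339445 [ 1.03048308e-03  5.99192973e-04 -9.99999290e-01]
to drop [-0.00031511 -0.00147872  0.15603056]
[441.97576622  82.9486814 ] 1403 ((421.3317565917969, 312.4559020996094), (12.043919563293457, 50.38576889038086), 78.04436492919922)
[256.72383384  94.59445347] 8618 ((400.82354736328125, 228.39492797851562), (42.01748275756836, 47.73461151123047), 74.5035171508789)
[272.45800781 181.52929688] 1024 ((443.864501953125, 219.33648681640625), (34.576438903808594, 17.200946807861328), 74.44884490966797)
scene 0.032 [360. 167.] 346 [554.8 180.2] [41.4 66. ] 86
scene 0.014 [360. 167.] 346 [545.  194.4] [42.4 67.6] 86
scene 0.032 [255. 227.] 585 [ 549.3 -129.4] [72.1 47.1] 79
scene 0.014 [255. 227.] 585 [ 539.3 -122.4] [73.7 48.2] 79
scene 0.032 [214. 241.] 605 [ 529.5 -220. ] [70.9 47.1] 76
scene 0.014 [214. 241.] 605 [ 519.  -215.2] [72.5 48.2] 76
side 0.032 [209. 163.] 213 [527.6 162.2] [45.3 67.3] 86
side 0.014 [209. 163.] 213 [539.9 192.8] [46.8 69.5] 86
side 0.032 [274. 217.] 442 [ 548.5 -130. ] [74.8 46.5] 79
side 0.014 [274. 217.] 442 [ 561.5 -109. ] [77.2 48. ] 79
side 0.032 [290. 243.] 556 [ 529. -221.] [74.  46.5] 76
side 0.014 [290. 243.] 556 [ 541.4 -202.9] [76.4 48. ] 76
```

View pics/d3.png

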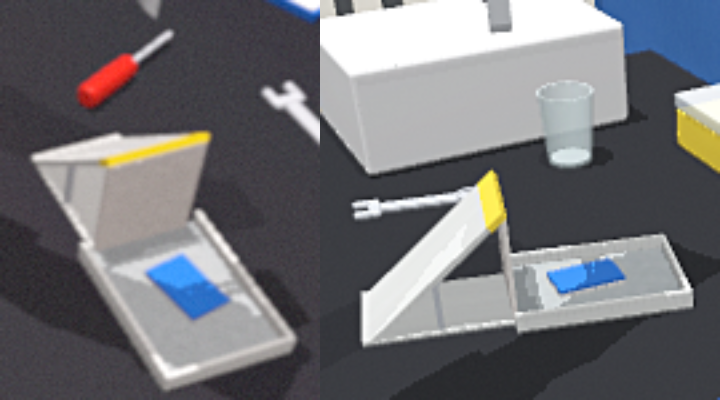

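The plate lies flat in the tray with its blue side up; the two views agree on its place for a top face near z = 0.014. The spares haven't moved. Handing in.

```bash
python3 -c "
from rig import robot
print(robot.finish_job())"
```

```text
the job is handed in; nothing more can be done
None
```

The white plate was flipped over the crest and now lies flat in the tray, blue side up. I gripped it mid-length across its 45 mm side and held it level, lengthwise across the crest. I dropped it from about 30 mm up, with its middle about 17 mm out on the tray side. I then moved the open gripper clear and handed the job in at about 17 s.

**Last checks:**
- **Plate:** both fixed cameras show a blue face of about 68 x 45 mm (true size 70 x 45). Taken at a height of about 14 mm, the two views place it within about 5 mm of each other, near (0.542, 0.194), which fits a plate lying flat.
- **Spares:** they measured within 1 mm of where they started on the rack.
- **Forces:** the readings I took between moves stayed below about 2 N.
- **Disagreements:** there were only small ones. The white plate's position differed by about 2 mm between cameras, and the crest measured 102 to 104 mm long against the 100 mm given. No check failed.

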